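# Make up the tooling kits for two machines

## Task

Make up the two machine kits. The blue carrier, for the big router, gets the reducing sleeve seated fully home in its taper socket, the collet chuck with the gold cutter seated fully home in that sleeve, and the tape measure standing in its open compartment. The green carrier, for the boring machine, gets the drill chuck seated fully home straight in its socket and the awl lying in its open compartment; leave the red surfacing head undisturbed in the rack.

Things in the scene. Friction and masses are not known exactly. Their poses are not given: they have to be found in the camera images.
- blue_carrier: Blue plastic tray 162 x 166 mm, fixed, lip 16 mm high, two bays. Origin at bench level under the axis of the upright taper socket, whose rim, where a flange or collar rests, is at z = 64 mm. The open compartment is the bay towards -x: inside 78 (x) by 154 mm (y), middle at x = -78, y = 0, floor at z = 6. Conical socket, mouth 48 mm wide, 58 deep, for the sleeve.
- green_carrier: Green plastic tray 162 x 166 mm, fixed, lip 16 mm high, two bays. Origin at bench level under the axis of the upright taper socket, whose rim, where a flange or collar rests, is at z = 64 mm. The open compartment is the bay towards -x: inside 78 (x) by 154 mm (y), middle at x = -78, y = 0, floor at z = 6. Conical socket, mouth 35 mm wide, 58 deep, for the drill chuck.
- rack: Plywood rack 66 x 206 mm, 72 mm high, fixed, with three 34 mm holes in a row along its y axis at y = -70, 0 and +70 mm; the two chucks and the surfacing head hang in it by their flanges, in any order. Origin under its middle at bench level.
- sleeve: Bright steel reducing sleeve, loose, standing on its small end: collar 56 mm across, z = 0 to 18 mm, on a cone 54 mm long (44 mm across under the collar, 29 at the foot); conical bore, 34 mm wide at the top, that takes a chuck's shank. Origin on the axis at the collar's underside (its seating face), 54 mm above the bench at the start; z up. Grasp the collar.
- cutter_chuck: Collet chuck, loose: black round nut with steel slots, 44 mm across, z = 20 to 48 mm (grasp at about 40), slim gold cutter above it up to z = 70. Below it a steel flange 50 mm across, z = 0 to 16, and a cone shank 48 mm long (32 mm across at the flange, 18 at its tip). Origin on the axis at the flange's underside (its seating face), 72 mm above the bench in the rack; z up.
- drill_chuck: Drill chuck, loose: dark knurled body 44 mm across, z = 18 to 44 mm (grasp at about 38), bright cone nose with jaws up to z = 67. Below it a steel flange 50 mm across, z = 0 to 16, and a cone shank 48 mm long (32 mm across at the flange, 18 at its tip). Origin on the axis at the flange's underside (its seating face), 72 mm above the bench in the rack; z up.
- surfacing_head: Surfacing head, in neither kit, stays: red round head 56 mm across, z = 20 to 44 mm, with four steel inserts. Below it a steel flange 50 mm across, z = 0 to 16, and a cone shank 48 mm long (32 mm across at the flange, 18 at its tip). Origin on the axis at the flange's underside (its seating face), 72 mm above the bench in the rack; z up.
- tape_measure: Yellow and black tape measure, loose, upright: case 72 mm long, 32 thick, 63 high. Origin on its underside; the case's middle is at x = 2, y = -7 mm. Its length lies along 115 degrees from its x axis (counterclockwise from above), its thickness along 25 degrees; the hook is at the +y end. Grasp across the thickness, above mid height.
- awl: Scratch awl, loose, lying flat, 134 mm long: brown handle 28 mm high, about 25 thick, thin steel spike. Origin on its underside at mid length; the handle's middle is at x = 0, y = 37 mm; its length lies along 81 degrees from its x axis (counterclockwise from above), the spike's point at y = -67 mm. Grasp across the handle.
Not all that is in view belongs to the job. Leave any purple or turquoise look-alike of the cutter_chuck alone.

How it is judged:
By the outcome, as a careful person would: the job done as asked, in the order asked, and still so for the second after the job is handed in, with the robot touching nothing.
It also fails if it takes over 120 s, if anything falls off the work surface, if the arm or the gripper's body presses on something with over 40 N, if the wrist force passes 120 N, or if a joint passes its speed limit or range.

## Robot

A 7-joint arm with a two-finger parallel gripper is mounted at the origin on a cart in front of the work surface, level with it; the furniture and walls round the work are solid. World frame = base frame: x ahead of the robot, y to its left, z up, the work surface at z = 0. Lengths are in mm, angles in rad, forces in N, time in s.
With the tool pointing down it reaches from about 400 to 900 mm from the base axis. Payload 5.6 kg.
Tool frame: the origin (TCP) lies midway between the tips of the shut fingers; the grasp point (between the pads) lies 19 mm behind it; z points along the fingers, y is the line along which they close (so a half turn about z gives the same grasp; the last joint's range is limited). The gripper opens to 92 mm and grips with 3 to 60 N. Pads are 20 mm wide; open, the fingers measure 128 mm over their backs; the gripper's body (75 mm by 189 mm) begins 69 mm behind the grasp point.
Start: joints at [-1.269, 0.468, -0.012, 1.603, 0.006, 1.071, -0.056], TCP at [219.747, 611.736, 214.592] pointing down, gripper open.
Joint ranges: [-2.53, 2.53], [-0.31, 2.02], [-1.57, 1.55], [0.28, 2.44], [-1.29, 4.43], [0.15, 1.84], [-2.92, 2.92]. Speed limits (rad/s): [2.57, 2.57, 3.14, 3.14, 3.14, 3.14, 3.14].

## Interface

Orientations are given as a rotation vector (axis times angle).
In Python, from cell import robot, grip, kin, viewer gives the robot as it stands. Calls block until the motion is done:
- robot.movep(position, orientation): joint-space move of the TCP to a pose.
- robot.servo_line(position, feed=150, rotation=None): straight line of the TCP; rotation=None keeps the orientation; feed is the mean speed in mm/s.
- robot.goto_joints(angles): joint-space move.
- grip(opening, newtons=None): opening from 0.0 (shut) to 1.0 (fully open); newtons is the grip in N (None keeps the last); returns when the fingers have stopped.
- robot.hold(seconds).
- kin.ik(position, orientation): joint angles nearest the present ones, or None.
- robot.observe(): the state.
- viewer.read_camera(name): name is "side" or "top"; returns the picture (480x640x3 uint8, red, green, blue); there is no depth.
- viewer.camera_info(name): a dict with "camera_matrix" (3x3 intrinsics, pixels), "R" (3x3) and "t" (3): a world point X has camera coordinates R X + t. Camera axes: x right, y down, z forward; pixel columns grow to the right and rows downward; lengths in mm; the calibration is good to about 2 mm. A picture is of the moment at which its call begins. camera_info takes no time and is no camera call.
A pose or a line that the arm cannot do raises robot.IKError and nothing moves.
- robot.job_done(): hands the job in; it is judged then, once.
Trained networks look in the newest picture that a camera, given by its name, has taken for a name from the list of things; names that differ only in an ending like _2 or _b are one class to them, and where a whole thing is asked for, a point or a joint stands for the part that bears it (a point fixed in the world has none). Each returns a list of dicts, best first, with "confidence" (0 to 1); they miss things now and then, are a little off and sometimes report something else, mostly with a low value. They report only what shows in the picture. A call takes as long as a camera call. They do not tell look-alikes from the thing itself.
- viewer.silhouettes(name, camera): "mask" (480x640 bool, what is visible of it).
- viewer.pinpoint(name, camera): "at" ([x, y, z] in mm, in the coordinates of the camera as it stood for that picture, good to about 4 mm: a listed point, or the origin of a listed thing).
The state is a dict: "t": time; "joints": joint angles; "joint_velocities": joint speeds; "joint_torque": joint torques, N m; "tcp_pos": TCP position; "tcp_rot": TCP orientation; "contact_force": force on the tool from outside, world axes, zero at the start; "wrist_torque": the same for the moment, N m; "grip_width": opening from 0.0 (shut) to 1.0 (fully open); "grip_force": force on a finger pad.
Only numpy, scipy, OpenCV 4.12 (cv2) and the standard library are available. Lean on these libraries where they do the work, as an engineer would, in place of code of your own. Each camera call takes 0.05 s, during which the arm holds its last target. There are 200 camera calls.

## Working session

There is one attempt and no reset: what is moved stays moved. The work goes in short steps, each a Python script; the robot and the scene stay as the last script left them, time stands still between calls to the robot, and variables do not carry over. Pictures are saved under pics/ and viewed, at most 14 in all, crops included, and the job is handed in when it is done.

```bash
ls; mkdir -p pics
cat > h.py <<'E'
import numpy as np, cv2
from cell import robot, grip, kin, viewer
def toworld(cam,p):
    c=viewer.camera_info(cam); return np.array(c["R"]).T@(np.array(p)-np.array(c["t"]))
def save(cam,fn):
    im=viewer.read_camera(cam); cv2.imwrite("pics/"+fn,im[:,:,::-1]); return im
E
python3 - <<'E'
from h import *
names="blue_carrier green_carrier rack sleeve cutter_chuck drill_chuck surfacing_head tape_measure awl".split()
for c in ("top","side"):
    save(c,c+"0.png")
    i=viewer.camera_info(c); print(c,np.round(np.array(i["camera_matrix"]),0).tolist(),np.round(-np.array(i["R"]).T@i["t"]))
    for n in names:
        print(n,[(np.round(toworld(c,d["at"])).tolist(),round(d["confidence"],2)) for d in viewer.pinpoint(n,c)[:4]])
print(robot.observe()["tcp_rot"],robot.observe()["t"])
E
```

```text
pics
top [[492.0, 0.0, 322.0], [0.0, 492.0, 240.0], [0.0, 0.0, 1.0]] [ 321.   -2. 1152.]
blue_carrier []
green_carrier [([548.0, -371.0, -1.0], 0.98)]
rack [([571.0, -87.0, -0.0], 0.68)]
sleeve []
cutter_chuck [([565.0, -14.0, 71.0], 0.97), ([363.0, -248.0, 50.0], 0.75), ([425.0, 412.0, 51.0], 0.67), ([361.0, -374.0, 47.0], 0.63)]
drill_chuck [([577.0, -155.0, 70.0], 0.91)]
surfacing_head [([573.0, -86.0, 73.0], 0.84)]
tape_measure [([437.0, 68.0, 0.0], 0.97)]
awl [([430.0, -184.0, -2.0], 0.54)]
side [[590.0, 0.0, 321.0], [0.0, 590.0, 245.0], [0.0, 0.0, 1.0]] [1720.  687.  869.]
blue_carrier [([529.0, 265.0, -5.0], 0.76), ([577.0, -88.0, 4.0], 0.64)]
green_carrier [([551.0, -377.0, -5.0], 0.62)]
rack [([576.0, -87.0, 2.0], 0.73)]
sleeve [([452.0, -52.0, 54.0], 0.79)]
cutter_chuck [([526.0, 419.0, 51.0], 0.67), ([361.0, -374.0, 49.0], 0.66), ([570.0, -21.0, 75.0], 0.59), ([432.0, 406.0, 45.0], 0.59)]
drill_chuck [([583.0, -158.0, 73.0], 0.75)]
surfacing_head [([575.0, -92.0, 73.0], 0.97)]
tape_measure [([443.0, 64.0, -5.0], 0.83)]
awl []
[5.39057331e-01 3.09493499e+00 1.21082494e-04] 1.0
```

View pics/top0.png

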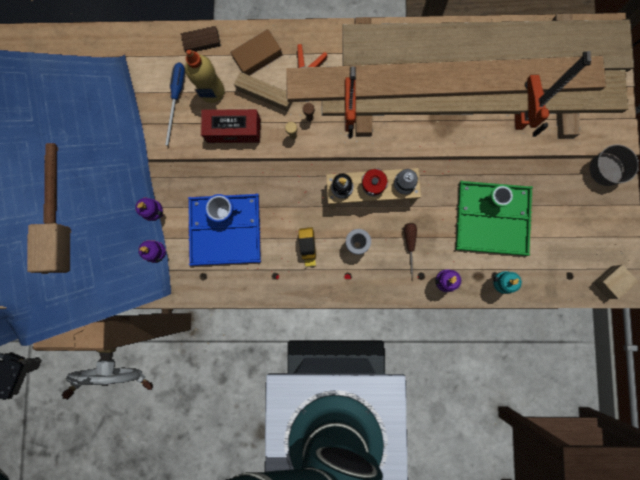

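View pics/side0.png

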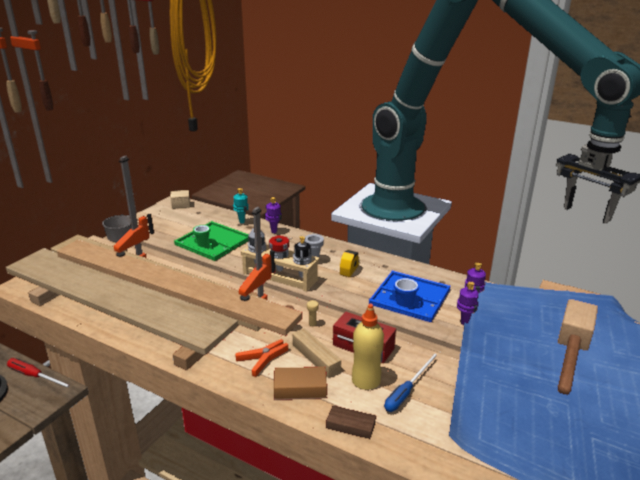

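```bash
cat >> h.py <<'E'
from scipy.optimize import minimize
def proj(cam,P):
    c=viewer.camera_info(cam); q=np.array(c["R"])@np.array(P).T+np.array(c["t"])[:,None]
    u=np.array(c["camera_matrix"])@q; return (u[:2]/u[2]).T
a_=np.linspace(0,2*np.pi,40,endpoint=False)
def frus(r0,z0,r1,z1): return np.vstack([np.c_[r*np.cos(a_),r*np.sin(a_),0*a_+z] for r,z in((r0,z0),(r1,z1))])
def box(x0,x1,y0,y1,z0,z1): return np.array([[x,y,z] for x in(x0,x1) for y in(y0,y1) for z in(z0,z1)],float)
def draw(cam,parts,x,y,yaw,z):
    S=4; m=np.zeros((480*S,640*S),np.uint8); c,s=np.cos(yaw),np.sin(yaw)
    for P in parts:
        W=np.c_[P[:,0]*c-P[:,1]*s+x,P[:,0]*s+P[:,1]*c+y,P[:,2]+z]
        h=cv2.convexHull(((proj(cam,W)+.5)*S*16).astype(np.int32).reshape(-1,1,2)); cv2.fillConvexPoly(m,h,255,shift=4)
    return cv2.resize(m,(640,480),interpolation=cv2.INTER_AREA)/255.
def fit(parts,masks,x,y,yaw=0,z=0,useyaw=False):
    def f(p):
        e=0
        for c,m in masks.items():
            d=draw(c,parts,p[0],p[1],p[2]/100 if useyaw else yaw,z); e+=1-np.minimum(d,m).sum()/np.maximum(d,m).sum()
        return e/len(masks)
    p0=np.array([x,y]+([yaw*100] if useyaw else []))
    sx=np.vstack([p0]+[p0+8*np.eye(len(p0))[i] for i in range(len(p0))])
    r=minimize(f,p0,method="Nelder-Mead",options=dict(initial_simplex=sx,xatol=.1,fatol=1e-4))
    p=r.x.copy(); 
    if useyaw: p[2]/=100
    return np.round(p,3),round(r.fun,3)
M={ # parts visible from above, origin z, useyaw
"blue_carrier":([box(-123,39,-83,83,0,16),frus(30,0,30,64)],0,1),
"green_carrier":([box(-123,39,-83,83,0,16),frus(23,0,23,64)],0,1),
"rack":([box(-33,33,-103,103,62,72),box(-33,33,-103,-93,0,72),box(-33,33,93,103,0,72)],0,1),
"sleeve":([frus(28,0,28,18),frus(14.5,-54,22,0)],54,0),
"cutter_chuck":([frus(25,0,25,16),frus(22,16,22,48),frus(5,48,5,70)],72,0),
"drill_chuck":([frus(25,0,25,16),frus(22,16,22,44),frus(21,44,6,67)],72,0),
"surfacing_head":([frus(25,0,25,20),frus(28,20,28,44)],72,0),
"tape_measure":([box(-36,36,-16,16,0,63)],0,1),  # x' along length
"awl":([box(-2,67,-12,12,0,26),box(-67,0,-2,2,12,16)],0,1)}
G={"blue_carrier":(529,265,0),"green_carrier":(549,-373,0),"rack":(574,-87,.08),"sleeve":(452,-52,0),"cutter_chuck":(567,-17,0),"drill_chuck":(580,-156,0),"surfacing_head":(574,-89,0),"tape_measure":(440,66,0),"awl":(430,-184,0)}
E
cat > m.py <<'E'
from h import *
raw={c:viewer.read_camera(c) for c in("top","side")}
for n,(parts,z,uy) in M.items():
    x,y,w=G[n]; ms={}
    for c in("top","side"):
        pr=draw(c,parts,x,y,w,z); best=0
        for s in viewer.silhouettes(n,c):
            k=s["mask"]; o=np.minimum(pr,k).sum()/np.maximum(pr,k).sum()
            if o>max(best,.2): best=o; ms[c]=k.astype(float)
    for cs in(["top"],["side"],["top","side"]):
        if all(c in ms for c in cs): print(n,cs,*fit(parts,{c:ms[c] for c in cs},x,y,w,z,uy))
# clamp bar triangulation
def ray(c,u):
    i=viewer.camera_info(c);R=np.array(i["R"]);d=R.T@np.linalg.inv(i["camera_matrix"])@[u[0],u[1],1];return -R.T@i["t"],d/np.linalg.norm(d)
for a,b in(((352,68),(257,210)),):
    (o1,d1),(o2,d2)=ray("top",a),ray("side",b); s=np.linalg.lstsq(np.c_[d1,-d2],o2-o1,rcond=None)[0]; print("clamp",o1+s[0]*d1,o2+s[1]*d2)
E
python3 m.py
```

```text
blue_carrier ['top'] [5.26288e+02 2.64753e+02 4.80000e-02] 0.022
blue_carrier ['side'] [5.30287e+02 2.60998e+02 5.60000e-02] 0.033
blue_carrier ['top', 'side'] [5.28222e+02 2.63424e+02 5.40000e-02] 0.048
green_carrier ['top'] [ 5.50900e+02 -3.72865e+02 -9.10000e-02] 0.022
rack ['top'] [ 5.71998e+02 -8.43640e+01  5.20000e-02] 0.537
rack ['side'] [ 5.78476e+02 -8.72190e+01  1.40000e-02] 0.523
rack ['top', 'side'] [ 5.73384e+02 -8.63620e+01  3.90000e-02] 0.554
sleeve ['side'] [441.313 -54.246] 0.343
cutter_chuck ['top'] [568.066 -14.589] 0.069
cutter_chuck ['side'] [572.644 -17.817] 0.114
cutter_chuck ['top', 'side'] [570.247 -15.981] 0.133
drill_chuck ['top'] [ 577.352 -153.473] 0.048
drill_chuck ['side'] [ 580.952 -156.304] 0.527
drill_chuck ['top', 'side'] [ 578.1   -154.081] 0.33
surfacing_head ['top'] [572.115 -84.864] 0.043
surfacing_head ['side'] [576.638 -87.427] 0.273
surfacing_head ['top', 'side'] [572.269 -85.398] 0.174
tape_measure ['top'] [4.42792e+02 6.45730e+01 9.70000e-02] 0.147
tape_measure ['side'] [4.52652e+02 6.30690e+01 1.17000e-01] 0.196
tape_measure ['top', 'side'] [4.45405e+02 6.39790e+01 9.60000e-02] 0.222
awl ['top'] [ 4.33444e+02 -1.73717e+02  6.00000e-03] 0.306
clamp [743.06118248 -32.92593245 287.76598736] [742.29277764 -31.53569744 287.34047325]
```

Run:
```python
from h import *
im=cv2.imread("pics/top0.png"); S=4
x0,y0=285,160
cr=cv2.resize(im[y0:y0+130,x0:x0+185],None,fx=S,fy=S,interpolation=cv2.INTER_CUBIC)
def ov(parts,x,y,w,z,col):
    for P in parts:
        c,s=np.cos(w),np.sin(w);W=np.c_[P[:,0]*c-P[:,1]*s+x,P[:,0]*s+P[:,1]*c+y,P[:,2]+z]
        h=cv2.convexHull(proj("top",W).astype(np.float32)); q=((h.reshape(-1,2)+.5-[x0,y0])*S).astype(int); cv2.polylines(cr,[q],True,col,1)
ov(M["sleeve"][0][:1],448,-54,0,54,(0,0,255))
ov(M["tape_measure"][0],442.8,64.6,.097,0,(255,0,255))
ov(M["awl"][0],433,-174,0.006,0,(0,255,0))
ov([M["cutter_chuck"][0][0]],568,-14.6,0,72,(0,255,255))
cv2.imwrite("pics/crop0.png",cr)
for s in viewer.silhouettes("awl","top")[:3]:
    k=s["mask"].astype(np.uint8); ys,xs=np.nonzero(k); print(s["confidence"],k.sum(),xs.min(),xs.max(),ys.min(),ys.max())
```

```text
0.66 332 403 416 222 256
```

View pics/crop0.png

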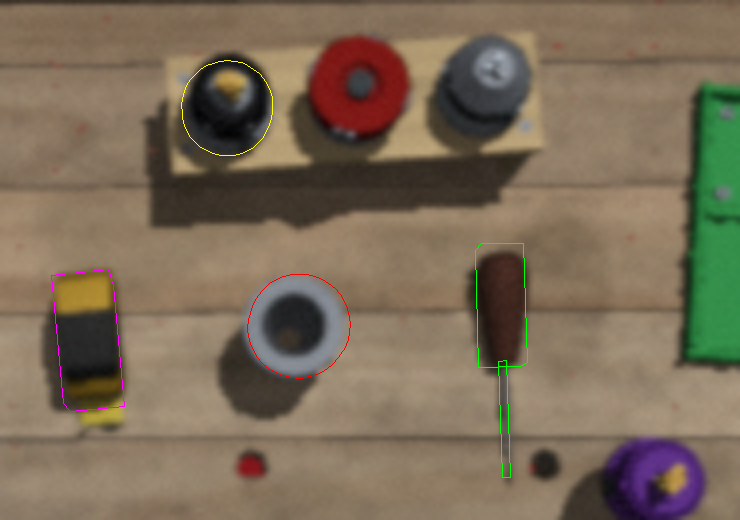

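```bash
cat >> h.py <<'E'
B=(528.2,263.2,.052); Gc=(553,-374.5,-.091)
def rv(al):
    p=(al+np.pi/2)/2; return np.pi*np.array([np.cos(p),np.sin(p),0])
def rvs(al): # candidate with the wrist nearest mid range
    return rv(al),rv(al+np.pi)
def best(pos,al):
    c=[(r,kin.ik(list(pos),list(r))) for r in rvs(al)]; c=[x for x in c if x[1] is not None]
    now=np.array(robot.observe()["joints"])
    return min(c,key=lambda x:max(abs(np.array(x[1])-now))+ (5 if abs(x[1][6])>2.7 else 0))
def above(x,y,z,al):
    r,q=best((x,y,z),al); robot.movep([x,y,z],list(r)); return r
def st(tag=""):
    o=robot.observe(); print(tag,"t%.1f"%o["t"],np.round(o["tcp_pos"],1),"F",np.round(o["contact_force"],1),"w%.3f"%o["grip_width"],"gf%.1f"%o["grip_force"],"q7 %.2f"%o["joints"][6],flush=True); return o
def line(x,y,z,feed=150): robot.servo_line([x,y,z],feed=feed)
def loc(c,u,v):
    k,s=np.cos(c[2]),np.sin(c[2]); return c[0]+u*k-v*s,c[1]+u*s+v*k
def press(z,zmin,lim=15,step=1.0):
    o=robot.observe(); f0=np.array(o["contact_force"]); x,y,_=o["tcp_pos"]; 
    while z>zmin:
        z-=step; line(x,y,z,40); o=robot.observe()
        if abs(o["contact_force"][2]-f0[2])>lim: break
    return st("press")
E
python3 - <<'E'
from h import *
above(450,-54,180,0); st("above")
grip(.85); line(450,-54,57,150); st("down")
grip(0,40); st("grip")
line(450,-54,160,150); st("lift")
save("side","s1.png")
E
```

```text
above t4.5 [450.4 -53.1 180. ] F [ 0.6 -0.1 -0.1] w1.000 gf0.0 q7 0.23
down t5.9 [450.5 -54.2  57.5] F [ 0.4 -0.3  0. ] w0.851 gf0.0 q7 0.45
grip t6.4 [450.1 -53.9  57.4] F [-0.4  0.2  4.8] w0.589 gf40.0 q7 0.45
lift t7.2 [449.1 -53.8 159.2] F [-0.1 -0.5 -5.2] w0.596 gf40.0 q7 0.27
```

View pics/s1.png

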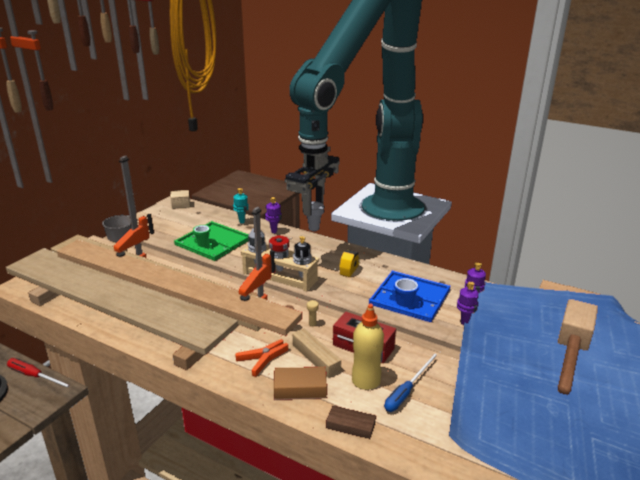

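Run:
```python
from h import *
line(B[0],B[1],165,250); st("over")
line(B[0],B[1],75,100); st("75")
press(75,62,20)
grip(.85); robot.hold(.3); st("rel")
line(B[0],B[1],200,250); 
line(480,20,230,300); st()
im=save("top","t2.png"); cr=np.hstack([cv2.resize(im[185:275,180:270],(390,390))]); im2=viewer.read_camera("side")
cv2.imwrite("pics/c2.png",np.hstack([cr,cv2.resize(im2[250:340,360:450],(390,390))])[:,:,::-1])
```

```text
over t8.7 [528.1 261.3 164.9] F [-0.6 -0.1 -3.3] w0.591 gf40.0 q7 -0.25
75 t9.8 [528.8 263.4  75.6] F [ 0.4 -0.  -3.2] w0.589 gf40.0 q7 -0.19
press t12.3 [528.8 263.3  67.5] F [-7.8 -5.2 19.2] w0.589 gf40.0 q7 -0.18
rel t13.1 [528.8 263.3  64.9] F [-0.1  0.2 -0.1] w0.852 gf0.0 q7 -0.18
 t14.8 [479.9  21.4 229.4] F [-0.3  0.1  0.8] w0.851 gf0.0 q7 0.04
```

View pics/c2.png

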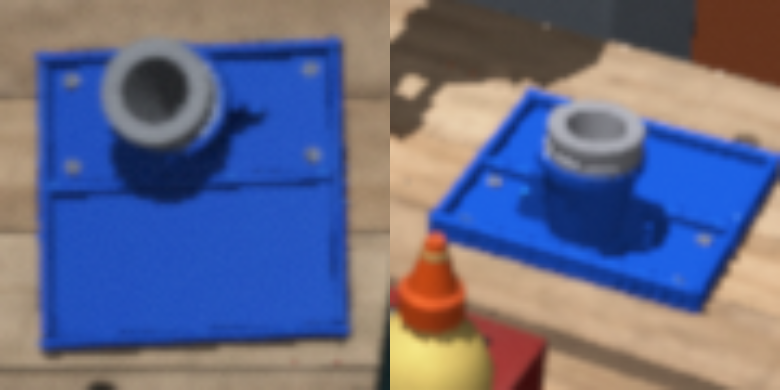

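Run:
```python
from h import *
above(570,-16,200,.065); grip(.8); line(570,-16,94,120); st("down")
grip(0,45); st("grip"); line(570,-16,210,150); st("lift")
x,y=527.6,262.8
line(x,y,210,250); robot.hold(.2); st("over"); line(x,y,112,100); st("112")
press(112,97,25)
grip(.8); robot.hold(.3); st("rel"); line(x,y,210,200)
line(450,64,210,300); st()
im=save("top","t3.png"); im2=viewer.read_camera("side")
cv2.imwrite("pics/c3.png",np.hstack([cv2.resize(im[170:275,180:285],(390,390)),cv2.resize(im2[230:335,355:460],(390,390))])[:,:,::-1])
```

```text
down t16.7 [570.6 -16.1  94.7] F [ 0.3 -0.2 -0.1] w0.801 gf0.0 q7 0.43
grip t17.3 [570.  -15.9  94.3] F [-0.6  0.3  2.3] w0.470 gf45.0 q7 0.43
lift t18.2 [569.2 -15.8 209. ] F [-0.3 -0.6 -5. ] w0.469 gf45.0 q7 0.32
over t19.7 [528.  261.4 210.1] F [ 1.2  0.  -3.9] w0.468 gf45.0 q7 -0.18
112 t20.8 [528.  262.8 112.5] F [ 0.4 -0.4 -3.8] w0.471 gf45.0 q7 -0.11
press t23.6 [528.2 263.1 104.1] F [-7.  -0.3 23.8] w0.468 gf45.0 q7 -0.10
rel t24.5 [528.  262.8 101. ] F [ 0.7 -0.1  0.4] w0.798 gf0.0 q7 -0.10
 t26.0 [450.6  65.6 209.9] F [0.1 1.1 1.2] w0.804 gf0.0 q7 0.00
```

View pics/c3.png

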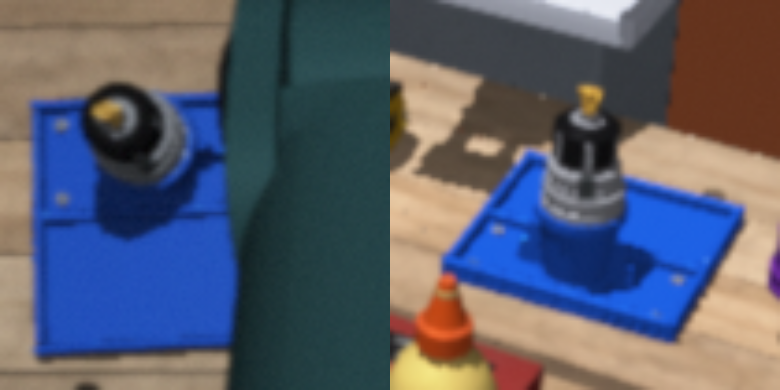

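Run:
```python
from h import *
d=np.deg2rad
a1=.097-np.pi/2; a2=B[2]+d(30)
px,py=loc(B,-78,36)
for p,a in(((445,63.5,30),a1),((px,py,36),a2)):
    q=kin.ik(list(p),list(rv(a))); print(None if q is None else np.round(q,2))
robot.movep([445,63.5,150],list(rv(a1))); grip(.75); line(445,63.5,29,120); st("down")
grip(0,30); st("grip"); line(445,63.5,190,150); st("lift")
im2=save("side","s4.png")
robot.movep([px,py,190],list(rv(a2))); st("over");
```

```text
[-0.86  0.57  0.79  2.24 -0.73  0.61 -0.99]
[-1.03  0.58  0.49  2.02 -0.44  0.65  0.33]
down t28.7 [445.4  63.5  29.4] F [ 0.  -0.2 -0.1] w0.752 gf0.0 q7 -1.05
grip t29.4 [445.   63.5  29.1] F [-0.3  0.2  2.1] w0.349 gf29.8 q7 -1.05
lift t30.6 [444.3  63.4 189.4] F [-1.2 -0.7 -2.6] w0.349 gf29.8 q7 -1.40
over t32.0 [448.7 294.1 189.6] F [ 0.3  0.2 -2. ] w0.352 gf29.8 q7 0.12
```

Run:
```python
from h import *
px,py=loc(B,-78,36)
line(px,py,41,120); st("41"); press(41,33,6)
grip(.6); robot.hold(.2); st("rel"); line(px,py,190,150)
line(480,0,230,300); st()
im=viewer.read_camera("top"); im2=viewer.read_camera("side")
cv2.imwrite("pics/c4.png",np.hstack([cv2.resize(im[170:275,180:285],(390,390)),cv2.resize(im2[230:335,355:460],(390,390))])[:,:,::-1])
```

```text
41 t33.4 [449.  295.5  41.7] F [-1.1  0.4 -2.9] w0.349 gf29.8 q7 0.26
press t35.2 [449.7 295.7  34.8] F [-0.5 -0.7  5.7] w0.349 gf30.0 q7 0.27
rel t35.9 [449.  295.4  34. ] F [-1.1  0.5 -0.1] w0.600 gf0.0 q7 0.27
 t38.2 [479.6   1.  229.6] F [-0.2 -1.   0.1] w0.597 gf0.0 q7 0.66
```

View pics/c4.png

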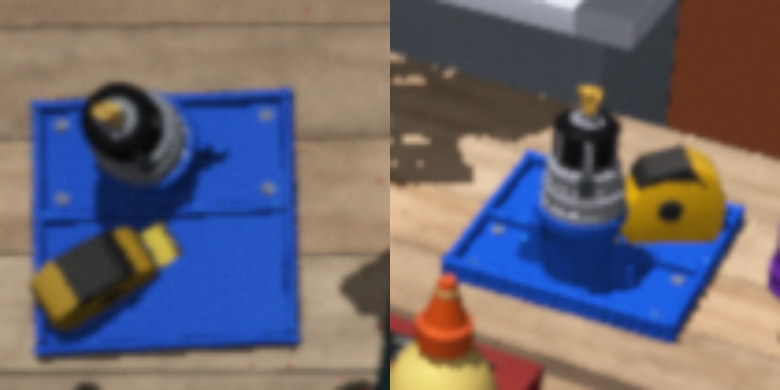

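Run:
```python
from h import *
x,y=579.3,-155
above(x,y,200,.065); grip(.8); line(x,y,92.5,120); st("down")
grip(0,45); st("grip"); line(x,y,210,150); st("lift")
x,y=Gc[:2]
line(x,y,210,250); robot.hold(.2); st("over"); line(x,y,93,100); st("93")
press(93,78,25)
grip(.8); robot.hold(.3); st("rel"); line(x,y,210,200)
line(470,-176,210,300); st()
im=viewer.read_camera("top"); im2=viewer.read_camera("side")
cv2.imwrite("pics/c5.png",np.hstack([cv2.resize(im[165:270,445:550],(390,390)),cv2.resize(im2[180:285,165:270],(390,390))])[:,:,::-1])
```

```text
down t40.6 [ 579.8 -155.3   93.2] F [0.2 0.1 0.5] w0.802 gf0.0 q7 0.75
grip t41.2 [ 579.1 -155.    92.7] F [-1.9  0.5  2.8] w0.472 gf45.0 q7 0.75
lift t42.1 [ 578.6 -154.5  208.9] F [-0.9 -0.6 -4.4] w0.470 gf45.0 q7 0.65
over t43.3 [ 553.9 -372.7  209.9] F [-0.1  0.  -3. ] w0.469 gf45.0 q7 1.00
93 t44.6 [ 553.5 -374.9   93.8] F [ 0.3  0.7 -4.6] w0.473 gf45.0 q7 1.07
press t47.6 [ 552.9 -374.4   84.7] F [-10.3  10.7  24.4] w0.470 gf45.0 q7 1.08
rel t48.6 [ 553.5 -374.9   81. ] F [-0.7  0.4  0.7] w0.800 gf0.0 q7 1.08
 t50.2 [ 470.3 -176.8  209.9] F [-0.  -0.6  0.9] w0.798 gf0.0 q7 0.66
```

View pics/c5.png

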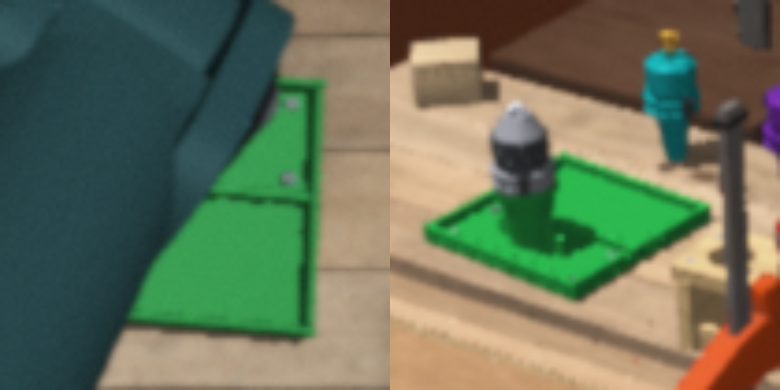

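Run:
```python
from h import *
d=np.deg2rad; a1=-np.pi/2; a2=Gc[2]+d(16)
x,y=476,-175.5; px,py=loc((552.3,-374,Gc[2]),-62-43*.276,7+43*.961); print(px,py)
for p,a in(((x,y,9),a1),((px,py,16),a2)):
    q=kin.ik(list(p),list(rv(a))); print(None if q is None else np.round(q,2))
robot.movep([x,y,150],list(rv(a1))); grip(.65); line(x,y,9,100); st("down")
grip(0,25); st("grip"); line(x,y,60,80); st("lift"); line(x,y,170,150)
robot.movep([px,py,170],list(rv(a2))); robot.hold(.2); st("over")
im=viewer.read_camera("top"); im2=viewer.read_camera("side")
cv2.imwrite("pics/c6.png",np.hstack([cv2.resize(im[165:270,425:530],(390,390)),cv2.resize(im2[160:290,155:285],(390,390))])[:,:,::-1])
```

```text
483.128965827142 -319.1642289699751
[-0.44  0.78  0.95  2.12 -0.97  0.77 -0.41]
[-0.01  0.74  0.72  1.93 -0.72  0.75  1.32]
down t53.4 [ 476.4 -175.6    9.4] F [0.1 0.7 0.3] w0.646 gf0.0 q7 -0.43
grip t54.1 [ 476.  -175.4    9. ] F [-0.6  0.4  1. ] w0.248 gf24.9 q7 -0.43
lift t54.9 [ 475.8 -175.2   59.8] F [-0.4 -0.  -0.9] w0.251 gf24.9 q7 -0.50
over t57.5 [ 483.3 -318.7  169.8] F [ 0.8  1.1 -0.8] w0.247 gf24.9 q7 1.04
```

View pics/c6.png

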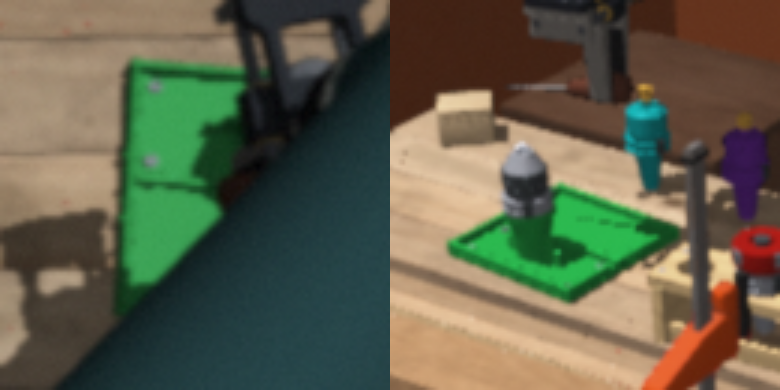

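Run:
```python
from h import *
px,py=483.1,-319.2
line(px,py,60,100); st("60"); line(px,py,20,60); st("20"); press(20,14.5,4)
grip(.45); robot.hold(.3); st("rel"); line(px,py,190,120)
above(480,0,260,.0); st()
im=viewer.read_camera("top"); im2=viewer.read_camera("side")
cv2.imwrite("pics/c7.png",np.hstack([cv2.resize(im[165:270,445:550],(390,390)),cv2.resize(im2[180:285,165:270],(390,390))])[:,:,::-1])
```

```text
60 t58.8 [ 483.6 -319.5   60.6] F [-0.4  0.4  0.2] w0.247 gf24.9 q7 1.15
20 t59.6 [ 483.  -319.4   20. ] F [ 0.9 -1.1 -0.9] w0.246 gf24.9 q7 1.18
press t61.1 [ 483.2 -319.5   15. ] F [-2.4  1.5  9.3] w0.246 gf24.9 q7 1.19
rel t61.9 [ 483.  -319.4   13.9] F [0.3 0.  0.3] w0.452 gf0.0 q7 1.19
 t64.7 [480.1  -0.9 259.9] F [-1.2  0.5  1.3] w0.449 gf0.0 q7 0.06
```

View pics/c7.png

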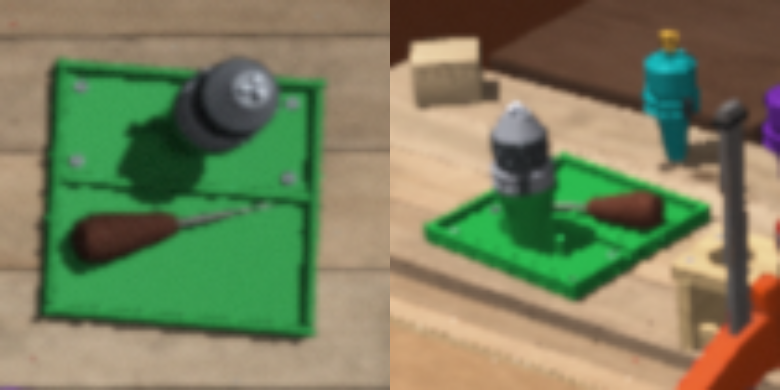

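Run:
```python
from h import *
c=(550.9,-372.9,-.091) # top-view fit
for u,v,z in((-39,-60,16),(-39,-60,6),(-45,-60,16)):
    x,y=loc(c,u,v); p=proj("top",[[x,y,z]])[0]; print(u,z,(p+.5-[445,165])*390/105)
for cand in((-44,-58),(-41,-58),(-38,-58)):
    x,y=loc(c,*cand); p=proj("top",[[x,y,20]])[0]; print(cand,(p+.5-[445,165])*390/105)
```

```text
-39 16 [282.39723209 197.74447267]
-39 6 [276.46407684 200.34341381]
-45 16 [281.97343658 207.23545013]
(-44, -58) [281.18438223 204.35259919]
(-41, -58) [281.39729371 199.5907237 ]
(-38, -58) [281.61007439 194.83177383]
```

Run:
```python
from h import *
print(robot.job_done())
```

```text
the job is handed in; nothing more can be done
None
```

Both kits are made up and handed in at about 65 s: the sleeve, cutter chuck and drill chuck seated at their expected heights, the tape measure is standing and the awl lying in their compartments (its point about 5 mm clear of the divider), and the red head and look-alikes were not touched.

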